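# Level the sprung plate of the marking stand

### The arm

A 6-joint arm with a two-finger parallel gripper is mounted at the origin on a cart in front of the work surface, level with it; the furniture and walls round the work are solid. World frame = base frame: x ahead of the robot, y to its left, z up, the work surface at z = 0. Lengths are in mm, angles in rad, forces in N, time in s.
With the tool pointing down it reaches from about 400 to 825 mm from the base axis. Payload 7 kg.
Tool frame: the origin (TCP) lies midway between the tips of the shut fingers; the grasp point (between the pads) lies 19 mm behind it; z points along the fingers, y is the line along which they close (so a half turn about z gives the same grasp; the last joint's range is limited). The gripper opens to 88 mm and grips with 3 to 60 N. Pads are 19 mm wide; open, the fingers measure 130 mm over their backs; the gripper's body (78 mm by 193 mm) begins 47 mm behind the grasp point.
Start: joints at [1.449, 0.359, 0.012, 0, -1.224, -0.288], TCP at [268.943, 619.084, 226.561] pointing down, gripper open.
Joint ranges: [-3.07, 3.07], [-1.43, 2.12], [-1.02, 1.25], [-3.03, 1.67], [-3.05, -0], [-3.03, 3.03]. Speed limits (rad/s): [2.39, 2.39, 3.01, 3.14, 3.14, 3.14].

### API

Orientations are given as [roll, pitch, yaw] about the fixed x, y, z axes, in that order (R = Rz(yaw) Ry(pitch) Rx(roll)).
In Python, from rig import robot gives the robot as it stands.
- The arm moves only by the tool shift_gripper, called after ">>>" by a JSON object that holds its "name" and its "arguments", one argument or row to a line. Schema: {"type":"object","properties":{"steps":{"type":"string"},"grip_n":{"type":"number"},"only":{"type":"string"},"quiet":{"type":"boolean"},"lines":{"type":"string"}},"required":["steps"],"additionalProperties":false}. steps is a string of 1 to 10 rows, one to a line, with the numbers parted by commas; each row has 7 numbers: a rotation vector rx, ry, rz in rad, then dx, dy, dz in shares of the most that a row can go, 1 being 62.5 mm, then the opening from 0.0 (shut) to 1.0 (fully open); each row shifts and turns the commanded pose from where the row before left it, along the tool's axes as they then stand; what a row does not reach is not made up. A row lasts 1/8 s, in which the tool goes at most 62.5 mm and 0.188 rad, less where a joint would pass 70% of its speed; a pose out of reach is approached as far as the arm can. The fingers move at their own pace and stop on an object; grip_n is the grip in N (left out, the last holds). Time passes only in rows, so rows that do not move let the fingers close. The tool returns the time, the measured TCP pose, the force, the opening and the grip force at its end. only (a regular expression) keeps the lines of the reply that match it, lines (a string "A,B") keeps lines A to B, and quiet returns only ok. Input that does not fit is refused with a message, and nothing moves.
- robot.get_obs(): the state, without advancing time (a new reading comes with each control period).
- robot.capture(name): name is "scene" or "top" or "wrist"; returns a dict with "frame" (384x512x3 uint8, red, green, blue), "mtx" (3x3 intrinsics, pixels), "camera_from_world" (4x4, takes a point from world to camera coordinates). Camera axes: x right, y down, z forward; pixel columns grow to the right and rows downward; lengths in mm; the calibration is good to about 2 mm. A picture is of the moment at which its call begins. There is no depth.
- robot.job_done(): hands the job in; it is judged then, once.
The state is a dict: "time_s": time; "joint_positions": joint angles; "joint_vel": joint speeds; "joint_torque": joint torques, N m; "ee_pos": TCP position; "tool_rot": TCP orientation; "ft_force": force on the tool from outside, world axes, zero at the start; "torque": the same for the moment, N m; "grip_width": opening from 0.0 (shut) to 1.0 (fully open); "grip_force": force on a finger pad.
Only numpy, scipy, OpenCV 4.12 (cv2) and the standard library are available. Lean on these libraries where they do the work, as an engineer would, in place of code of your own. Each camera call takes 0.05 s, during which the arm holds its last target. There are 200 camera calls.

### The job

Lift the stand's hood by its bar handle until it rests open on its stop. Then press the levelling knob down so that the sprung plate sits firmly on its screw foot, and with it pressed down turn the knob until the bubble of the spirit level is centred between its two marks. Finish still holding the knob pressed down with the bubble centred, and leave the other things on the desk where they lie.

Things in the scene. Friction and masses are not known exactly. Their poses are not given: they have to be found in the camera images.
- stand: Levelling stand, cannot be pushed: grey base slab 200x210x14 mm under a grey sheet hood, 118 mm high closed. Origin on the desk top, 10 mm in front of the slab's centre; own x runs from the front (handle side) to the back (hood hinge), y left, z up. Under the hood: pivoting aluminium plate with the levelling knob (axis at x -25, y -30 mm) and the spirit level (along x, centred at x 30, y 55 mm).
- hood (a joint): Hood hinge, rad: 0 closed, grows as the hood opens upwards and backwards, 1.75 resting on its stop. The hood (187 mm long, 202 wide, 98 high, 0.3 to 0.55 kg) falls shut when let go below about 0.9 and falls open by itself onto the stop above about 1.1.
- hood_handle (a point): Middle of the hood's handle: a round steel bar 10 mm thick, 90 mm long along the stand's y, 45 mm in front of the hood's front face, 98 mm above the desk while closed. It swings with the hood, 243 mm from the hinge line; a pinch from above may stay vertical while the bar turns between the fingers.
- hood_hinge (a point): Middle of the hood's hinge line, which runs along the stand's y at x 104, z 20 mm; fixed. From it the closed handle lies 230 mm to the front and 78 mm up.
- plate (a joint): Tilt of the aluminium plate (155x155x8 mm, top 36 mm above the desk when level), rad, positive front up, 0 level. It pivots about a line along the stand's y at x 75, z 32 mm. A spring lifts its front to 0.0375 (upper stop) until pressed down through the knob; it meets its foot at 3 to 10 N on the knob (a tight grip resists the tilt). Firm seating: 12 to 15 N in all.
- knob_grip (a point): On the knob's axis, 14 mm above its skirt's top, 12 mm below its grip bar's top; 82 mm above the desk (plate level, knob not pressed), 86 mm as found. Black knob: disc skirt 72 mm across, on it an upright grip bar 56 mm long (own x), 12 thick, 26 high. Straddle the bar and push down on the skirt with the fingertips. The knob yields on its own spring: 1.5 N/mm, 10 mm travel.
- knob (a joint): Turn of the knob, rad, positive clockwise from above, -1.4 to 1.4; at 0 the bar lies along the stand's x. Stays where left (friction 0.06 N m). Clockwise drives the foot out 1.5 mm per rad, raising the pressed plate's front. It starts 0.4 to 1.5 rad counter-clockwise of the right setting, which differs each time (the wedge pad lies differently): only the bubble shows it.
- bubble (a joint): Bubble in the spirit level, m along the plate's x: 0 centred, positive to the back (front of the plate low), negative to the front; -0.030 while the plate is not pressed. On the foot it moves -12 mm per rad of clockwise turn. White bubble 16 mm long, 10 mm thick, in a black trough; two thin white cross marks 12.5 mm each side of the centre.
- vial_centre (a point): Centre of the spirit level on the plate: a trough 104 mm long along the plate's x and 28 mm wide, its end blocks 18 mm above the plate.
- foot: Screw foot under the knob, steel, 10 mm thick, with a round tip; it moves down out of the plate as the knob turns clockwise.
- pad: Loose steel levelling wedge on the base slab, 26x44 mm, 3 to 5 mm high (4 in the middle, rising 5 % towards the stand's +y), on which the foot's tip stands when the plate is pressed down. It lies up to 9 mm off the knob's axis along y, so the height under the foot differs. Origin in the middle of its underside. It stays where it is.
- screwdriver_red: Bystander: red screwdriver 151 mm long, lying to the right of the stand.
- hex_key_1: Bystander: hex key 93 x 33 x 5 mm, lying to the left of the stand.
- spacer_block: Bystander: aluminium block 25 x 40 x 40 mm.
- usb_stick: Bystander: USB stick 48 mm long.

How it is judged (in metres and radians):
On the way, in this order (a step that is already met when the one before it is completed fails the run):
1. the hood is open and rests on its stop (value of joint hood above 1.65 rad), for 0.3 s.
2. the knob is pressed so that the plate sits on its screw foot (value of joint hood above 1.65 rad and contact force between foot and pad above 1.5 N), for 0.2 s.
At the end, for the whole second after the job is handed in: The hood is open on its stop (over 1.65 rad), the fingers press on the knob, the plate stands on its screw foot with more than 1.5 N, and the bubble is within 4 mm of the centre, held through the last second (all of step 2 and value of joint bubble between -0.004 and 0.004 m and contact force between the fingers and knob above 2 N); the arm keeps its last pose, push and grip.
It fails at once if a bystander is moved by more than 3 cm (distance of any of screwdriver_red, hex_key_1, spacer_block, usb_stick from where it was at the start of the episode above 0.03 m).
It also fails if it takes over 64 s, if anything falls off the work surface, if the arm or the gripper's body presses on something with over 40 N, if the wrist force passes 120 N, or if a joint passes its speed limit or range.

## Working session

There is one attempt and no reset: what is moved stays moved. The work goes in short steps, Python scripts to look and compute and a tool call to move; the robot and the scene stay as the last step left them, time stands still between calls to the robot, and variables do not carry over. Pictures are saved under pics/ and viewed, at most 10 in all, crops included, and the job is handed in when it is done.

```bash
ls; mkdir -p pics; cat > h.py <<'E'
import numpy as np, cv2, sys, json
from rig import robot
def snap(n,f):
    c=robot.capture(n); cv2.imwrite('pics/'+f+'.png',cv2.cvtColor(c['frame'],cv2.COLOR_RGB2BGR)); np.savez('pics/'+f+'.npz',**c); return c
def ray(c,u,v):
    T=np.array(c['camera_from_world']);R=T[:3,:3];o=-R.T@T[:3,3]
    d=R.T@np.linalg.inv(c['mtx'])@np.array([u,v,1.]); return o,d/np.linalg.norm(d)
def plane(c,u,v,z):
    o,d=ray(c,u,v); return o+d*(z-o[2])/d[2]
def tri(a,b):
    A=np.zeros((3,3));B=np.zeros(3)
    for o,d in (a,b):
        P=np.eye(3)-np.outer(d,d);A+=P;B+=P@o
    return np.linalg.solve(A,B)
def proj(c,p):
    q=np.array(c['camera_from_world'])@np.append(p,1);q=np.array(c['mtx'])@q[:3];return q[:2]/q[2]
E
python3 - <<'E'
from h import *
for n in('scene','top','wrist'): c=snap(n,n+'0')
a=cv2.imread('pics/scene0.png');b=cv2.imread('pics/top0.png')
# side by side within 800x600
cv2.imwrite('pics/v0.png',np.vstack([a,b])[:,:] if 0 else cv2.resize(np.hstack([a,b]),(800,300)))
o=robot.get_obs();print(o['ee_pos'],o['tool_rot'],o['time_s'])
E
```

```text
pics
rig.py
[268.82186575 618.74628684 225.82402679] [ 3.14027288e+00 -1.61450798e-04 -4.09896959e-01] 0.15
```

View pics/scene0.png

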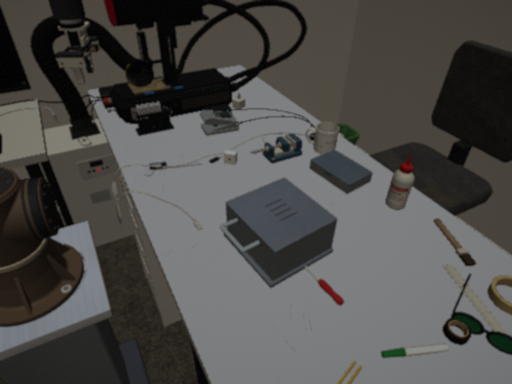

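View pics/top0.png

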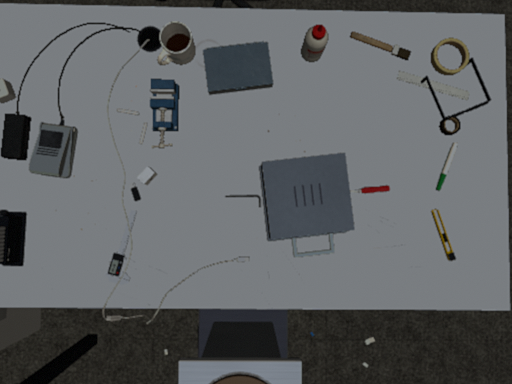

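The scene view shows the closed hood around (280,235), with its handle near (240,245). In the top view the hood is at about (307,197) and the handle at about (314,250). I'll enlarge both.

```bash
python3 - <<'E'
from h import *
a=cv2.imread('pics/scene0.png')[170:290,210:350];b=cv2.imread('pics/top0.png')[145:265,240:380]
g=lambda i:np.clip(cv2.resize(i,(700,600),interpolation=cv2.INTER_CUBIC)*1.5,0,255)
o=np.hstack([cv2.resize(g(a),(400,343)),cv2.resize(g(b),(400,343))]);cv2.imwrite('pics/v1.png',o)
c=np.load('pics/top0.npz')
for u,v in((293,252),(333,250),(262,163),(345,154),(353,230),(268,240)): print(u,v,plane(c,u,v,98 if v>245 else 118).round(1))
T=c['camera_from_world'];print((-T[:3,:3].T@T[:3,3]).round(),c['mtx'][0])
E
```

```text
293 252 [ 437.2 -124.7   98. ]
333 250 [ 442.8 -221.2   98. ]
262 163 [648.8 -47.5 118. ]
345 154 [ 672.9 -245.9  118. ]
353 230 [ 491.7 -265.   118. ]
268 240 [466.4 -63.4 118. ]
[ 515.  -17. 1181.] [449.07965014   0.         259.09280995][ WARN:0@0.592] global loadsave.cpp:1063 imwrite_ Unsupported depth image for selected encoder is fallbacked to CV_8U.
```

View pics/v1.png

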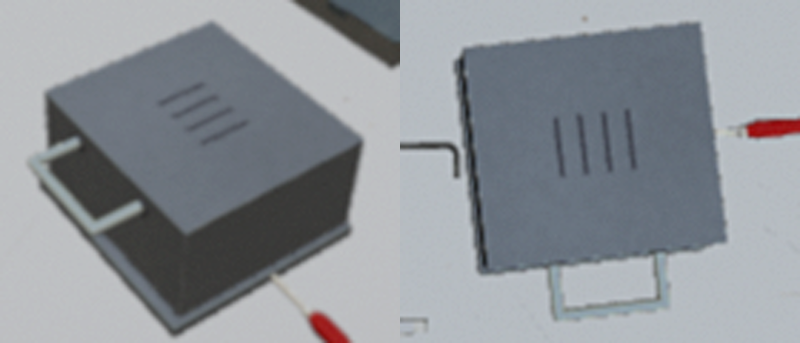

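```bash
python3 - <<'E'
from h import *
t=np.load('pics/top0.npz');s=np.load('pics/scene0.npz')
k=140/400
T=lambda u,v:(240+(u-400)*k,145+v*k);S=lambda u,v:(210+u*k,170+v*k)
for n,a,b in(('hL',(560,314),(35,160)),('hR',(662,301),(97,230)),('FL',(484,270),(46,94)),('FR',(727,238),(188,234)),('BR',(700,24),(362,141)),('BL',(464,50),(212,22))):
    p=tri(ray(t,*T(*a)),ray(s,*S(*b)));print(n,p.round(1),plane(t,*T(*a),98 if n[0]=='h' else 118).round(1))
E
```

```text
hL [ 431.5 -132.   101. ] [ 430.4 -131.9   98. ]
hR [ 443.6 -219.4   95.2] [ 441.9 -218.    98. ]
FL [469.3 -68.  109.9] [467.6 -66.7 118. ]
FR [ 496.2 -269.8  113.4] [ 495.8 -268.5  118. ]
BR [ 675.8 -247.3  114.6] [ 674.4 -245.9  118. ]
BL [651.3 -49.1 116. ] [650.  -48.5 118. ]
```

Both views agree. The handle's middle is at about (436.5,-175.5,98) and the stand's yaw is about 0.125. I'll move above it through a waypoint.

The manual's scale: shifts go in shares of 62.5 mm. Converting my numbers, 45 mm is 0.72, 31 mm is 0.496.

```bash
cat >> h.py <<'E'
from scipy.spatial.transform import Rotation as Ro
def to(p,yaw=None,tilt=0):
    "tool-axes shift to world point p, and turn about tool z to yaw"
    o=robot.get_obs();R=Ro.from_euler('xyz',o['tool_rot']);d=R.inv().apply(np.array(p)-o['ee_pos'])
    print('t',round(o['time_s'],2),'pos',np.round(o['ee_pos'],1),'rot',np.round(o['tool_rot'],3),'shift',d.round(1))
    if yaw is not None: print('rotvec',(R.inv()*Ro.from_euler('xyz',[np.pi,0,yaw])).as_rotvec().round(3))
E
```

>>> {"name": "shift_gripper", "arguments": {
  "steps": "0,0,0,0.72,0.496,0,1\n0,0,0,0.72,0.496,0,1\n0,0,0,0.72,0.496,0,1\n0,0,0,0.72,0.496,0,1\n0,0,0,0.72,0.496,0,1\n0,0,0,0.72,0.496,0,1\n0,0,0,0.72,0.496,0,1\n0,0,0,0.72,0.496,0,1",
  "grip_n": 15
}}

```text
time_s: 1.15
ee_pos: [500.9, 246.6, 226.6]
tool_rot: [-3.142, 0.0, -0.41]
ft_force: [1.4, 0.3, 0.4]
grip_width: 1.001
grip_force: 0.0
```

>>> {"name": "shift_gripper", "arguments": {
  "steps": "0,0,0,0.224,0.832,0,1\n0,0,0,0.224,0.832,0,1\n0,0,0,0.224,0.832,0,1\n0,0,0,0.224,0.832,0,1\n0,0,0,0.224,0.832,0,1\n0,0,0,0.224,0.832,0,1\n0,0,0,0.224,0.832,0,0.5\n0,0,0,0.224,0.832,0,0.35"
}}

```text
time_s: 2.15
ee_pos: [436.7, -179.6, 226.7]
tool_rot: [-3.141, -0.0, -0.409]
ft_force: [2.2, 0.2, 0.3]
grip_width: 0.833
grip_force: 0.0
```

>>> {"name": "shift_gripper", "arguments": {
  "steps": "0,0,0.173,0,0,0,0.35\n0,0,0.173,0,0,0,0.35\n0,0,0.173,0,0,0,0.35\n0,0,0.173,0,0,0,0.35\n0,0,0.173,0,0,0,0.35\n0,0,0.173,0,0,0,0.35\n0,0,0,0,0,0,0.35\n0,0,0,0,0,0,0.35"
}}

```text
time_s: 3.15
ee_pos: [437.2, -178.0, 226.5]
tool_rot: [3.141, 0.0, -1.444]
ft_force: [-0.1, 0.4, 0.0]
grip_width: 0.352
grip_force: 0.0
```

```bash
python3 - <<'E'
from h import *
to([436.5,-175.5,180],-1.446); c=snap('wrist','w1'); print(proj(c,[430.4,-131.9,98]),proj(c,[442,-218,98]),robot.get_obs()['joint_positions'])
E
```

```text
t 3.15 pos [ 437.2 -178.   226.5] rot [ 3.141  0.    -1.444] shift [-2.6  0.4 46.5]
rotvec [0.    0.    0.002]
[254.64606103 224.34495596] [254.07202817 148.23199342] [ 3.17953080e-02  1.85359323e-02 -4.17344276e-01 -4.32150002e-05
 -1.13497947e+00  9.43668813e-02]
```

View pics/w1.png

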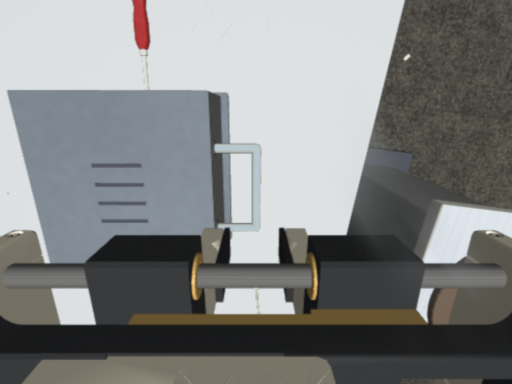

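The wrist view shows the bar upright at u≈256, v 143–231, about 2 px from the prediction. I'll correct by 2 mm, go down and pinch.

>>> {"name": "shift_gripper", "arguments": {
  "steps": "0,0,0,-0.032,0.0256,0.48,0.35\n0,0,0,0,0,0.64,0.35\n0,0,0,0,0,0.64,0.35\n0,0,0,0,0,0.448,0.35\n0,0,0,0,0,0.16,0.35\n0,0,0,0,0,0,0.35"
}}

```text
time_s: 3.95
ee_pos: [435.6, -176.3, 78.6]
tool_rot: [3.141, -0.0, -1.447]
ft_force: [0.4, -0.5, -0.5]
grip_width: 0.354
grip_force: 0.0
```

>>> {"name": "shift_gripper", "arguments": {
  "steps": "0,0,0,0,0,0,0\n0,0,0,0,0,0,0\n0,0,0,0,0,0,0\n0,0,0,0,0,0,0\n0,0,0,0,0,0,0",
  "grip_n": 15
}}

```text
time_s: 4.58
ee_pos: [435.4, -176.3, 79.3]
tool_rot: [-3.141, -0.0, -1.448]
ft_force: [-3.1, 1.1, 6.7]
grip_width: 0.108
grip_force: 15.0
```

```bash
python3 - <<'E'
from h import *
o=robot.get_obs();p=o['ee_pos']+[0,0,19];print(p.round(1))
u=np.array([np.cos(.125),np.sin(.125)])
R=Ro.from_euler('xyz',o['tool_rot'])
L=None
for th in np.arange(0,1.46,.12):
    a=.327+th; q=np.array([*(230-243*np.cos(a))*u,243*np.sin(a)-78]); d=R.inv().apply(q)
    if L is not None: print(round(th,2),(d-L).round(1))
    L=d
E
```

```text
[ 435.4 -176.3   98.3]
0.12 [ -0. -11. -27.]
0.24 [ -0.  -14.2 -25.5]
0.36 [ -0.  -17.1 -23.6]
0.48 [ -0.  -19.8 -21.4]
0.6 [ -0.  -22.2 -18.9]
0.72 [ -0.  -24.3 -16.1]
0.84 [ -0.  -26.1 -13. ]
0.96 [ -0.  -27.4  -9.8]
1.08 [ -0.  -28.4  -6.5]
1.2 [ -0.1 -29.   -3. ]
1.32 [ -0.1 -29.1   0.5]
1.44 [ -0.1 -28.9   4. ]
```

The bar is gripped. Now I'll lift along the arc.

Converted, -14 mm is -0.224, -13 mm is -0.208.

>>> {"name": "shift_gripper", "arguments": {
  "steps": "0,0,0,0,-0.08,-0.224,0\n0,0,0,0,-0.096,-0.208,0\n0,0,0,0,-0.112,-0.208,0\n0,0,0,0,-0.112,-0.2,0\n0,0,0,0,-0.136,-0.192,0\n0,0,0,0,-0.1376,-0.1856,0\n0,0,0,0,-0.16,-0.176,0\n0,0,0,0,-0.16,-0.1664,0\n0,0,0,0,-0.176,-0.1568,0\n0,0,0,0,-0.1792,-0.1456,0"
}}

```text
time_s: 5.82
ee_pos: [517.9, -166.1, 196.7]
tool_rot: [3.139, -0.0, -1.448]
ft_force: [-8.7, 0.3, 9.2]
grip_width: 0.104
grip_force: 15.0
```

```bash
python3 - <<'E'
from h import *
o=robot.get_obs();print(o['ft_force'],o['grip_width'],o['ee_pos']-[435.4,-176.3,79.3])
E
```

```text
[-8.7416822   0.28253434  9.17180248] 0.10434735543355372 [ 82.49702341  10.18716187 117.36261275]
```

Converted, -9 mm is -0.144, -14.5 mm is -0.232.

>>> {"name": "shift_gripper", "arguments": {
  "steps": "0,0,0,0,-0.184,-0.144,0\n0,0,0,0,-0.192,-0.1312,0\n0,0,0,0,-0.208,-0.112,0\n0,0,0,0,-0.208,-0.0992,0\n0,0,0,0,-0.2192,-0.08,0\n0,0,0,0,-0.2192,-0.08,0\n0,0,0,0,-0.2272,-0.0512,0\n0,0,0,0,-0.2272,-0.0512,0\n0,0,0,0,-0.232,-0.024,0\n0,0,0,0,-0.232,-0.024,0"
}}

```text
time_s: 7.08
ee_pos: [653.4, -149.3, 244.4]
tool_rot: [3.141, 0.0, -1.448]
ft_force: [-0.4, -2.1, -0.9]
grip_width: 0.104
grip_force: 15.0
```

>>> {"name": "shift_gripper", "arguments": {
  "steps": "0,0,0,0,-0.232,0.0032,0\n0,0,0,0,-0.232,0.0032,0\n0,0,0,0,-0.232,0.032,0\n0,0,0,0,-0.232,0.032,0\n0,0,0,0,0,0,0"
}}

```text
time_s: 7.7
ee_pos: [711.3, -142.1, 239.7]
tool_rot: [-3.141, -0.0, -1.448]
ft_force: [0.9, -1.5, -0.4]
grip_width: 0.108
grip_force: 15.0
```

```bash
python3 - <<'E'
from h import *
to([700,-140,300]);c=snap('scene','s2')
E
```

```text
t 7.7 pos [ 711.3 -142.1  239.7] rot [-3.141 -0.    -1.448] shift [ -3.5  11.  -60.3]
```

View pics/s2.png

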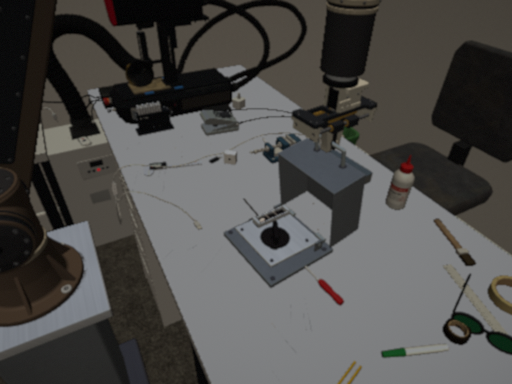

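The hood is held at about 1.45 rad, past its balance point, and the plate, knob (275,237) and vial (270,214) are in view. I'll follow it a little further, then release and rise.

Converted, -14 mm is -0.224, 5 mm is 0.08.

>>> {"name": "shift_gripper", "arguments": {
  "steps": "0,0,0,0,-0.224,0.064,0\n0,0,0,0,-0.224,0.08,0\n0,0,0,0,-0.16,0.064,0\n0,0,0,0,0,0,0.5\n0,0,0,0,0,0,0.6\n0,0,0,0,0,0,0.6\n0,0,0,0,0,-0.32,0.6\n0,0,0,0,0,-0.48,0.6\n0,0,0,0,0,-0.48,0.6"
}}

```text
time_s: 8.88
ee_pos: [747.0, -137.7, 308.3]
tool_rot: [3.141, 0.0, -1.448]
ft_force: [0.4, -0.5, -0.1]
grip_width: 0.594
grip_force: 0.0
```

>>> {"name": "shift_gripper", "arguments": {
  "steps": "0,0,0,0,0.8,0,1\n0,0,0,0,0.8,0,1\n0,0,0,0,0.8,0,1\n0,0,0,0,0.8,0,1\n0,0,0,0,0.8,0,1\n0,0,0,0,0,0,1"
}}

```text
time_s: 9.62
ee_pos: [496.3, -168.8, 308.9]
tool_rot: [-3.139, 0.0, -1.449]
ft_force: [1.3, 0.3, 1.2]
grip_width: 1.005
grip_force: 0.0
```

```bash
python3 - <<'E'
from h import *
to([540.4,-192.7,200]);snap('scene','s3');snap('top','t3');snap('wrist','w3')
a=cv2.imread('pics/scene0.png')
s=cv2.imread('pics/s3.png')[130:290,200:400];w=cv2.imread('pics/w3.png');t=cv2.imread('pics/t3.png')[130:270,240:380]
cv2.imwrite('pics/v3.png',np.hstack([cv2.resize(s,(400,320)),cv2.resize(w,(400,300))[:300] if 0 else cv2.resize(w,(400,320))]))
E
```

```text
t 9.62 pos [ 496.3 -168.8  308.9] rot [-3.139  0.    -1.449] shift [ 29.1 -40.6 109. ]
```

View pics/v3.png

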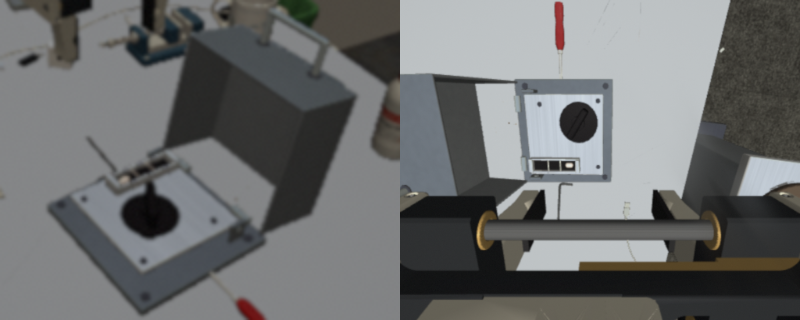

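The hood rests open. In the wrist view the knob is at about (228,146) and the vial at about (197,200), with the bubble at its front end. I'll measure the knob and zoom in.

```bash
python3 - <<'E'
from h import *
w=np.load('pics/w3.npz');f=w['frame'];g=f.max(2).astype(np.uint8)
m=((g<75)*255).astype(np.uint8);k=np.zeros_like(m);k[105:185,190:265]=m[105:185,190:265]
k=cv2.morphologyEx(k,cv2.MORPH_CLOSE,np.ones((5,5)))
cs,_=cv2.findContours(k,0,2);c=max(cs,key=cv2.contourArea);print(cv2.contourArea(c),cv2.fitEllipse(c))
(u,v)=cv2.fitEllipse(c)[0];print(plane(w,u,v,60+8), plane(w,u,v,86))
cr=f[100:220,150:270,::-1].astype(float);cr=np.clip((cr/255)**.5*255,0,255).astype(np.uint8)
cv2.imwrite('pics/v4.png',cv2.resize(cr,(600,600),interpolation=cv2.INTER_CUBIC))
t=np.load('pics/t3.npz');P=[540.4,-192.7,72];print('pred',proj(w,P),proj(t,P))
E
```

```text
1716.5 ((228.1697540283203, 146.2322998046875), (46.03882598876953, 47.66957473754883), 147.58029174804688)
[ 540.13885312 -191.68870682   68.        ] [ 538.69476073 -194.19136185   86.        ]
pred [227.79770095 145.86738533] [319.62299086 209.58408287]
```

View pics/v4.png

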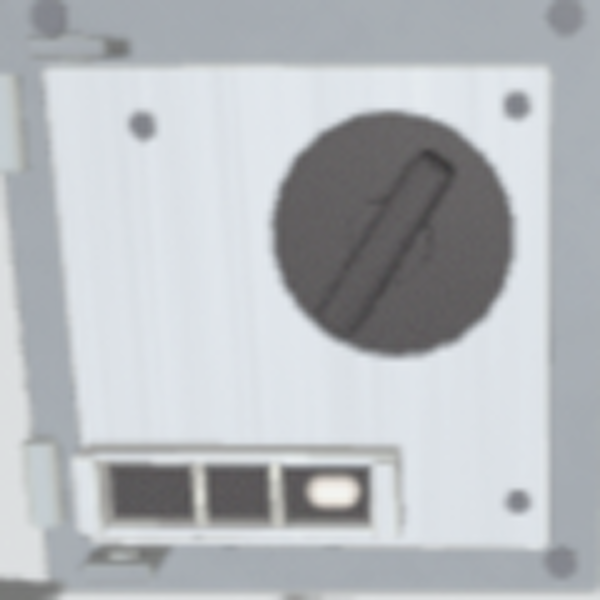

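Zoomed in, the bar runs from (335,325) to (437,160) and the disc's centre is at (393,233). The bubble, at (333,491), is at the front end of the trough, past the mark at (278,494).

```bash
python3 - <<'E'
from h import *
w=np.load('pics/w3.npz');P=lambda x,y,z:plane(w,150+x/5,100+y/5,z)
a,b=P(437,160,96),P(335,325,96);d=a-b;print('bar',a,b,np.linalg.norm(d)); al=np.arctan2(d[1],d[0]);print('bar yaw',al, 'rel stand',(al-.125+np.pi/2)%np.pi-np.pi/2)
print('mid',(a+b)/2)
# second view: top, disc
t=np.load('pics/t3.npz');g=t['frame'].max(2);k=np.zeros(g.shape,np.uint8);k[185:232,295:345]=(g[185:232,295:345]<60)*255
cs,_=cv2.findContours(k,0,2);c=max(cs,key=cv2.contourArea);print(cv2.contourArea(c),cv2.fitEllipse(c));(u,v)=cv2.fitEllipse(c)[0]
print('tri',tri(ray(t,u,v),ray(w,228.17,146.23)),'j6',robot.get_obs()['joint_positions'])
for y in(al,al+np.pi): to([540,-192,150],(y+np.pi)%(2*np.pi)-np.pi)
E
```

```text
bar [ 527.42594895 -215.87804339   96.        ] [ 550.8265195  -167.99976867   96.        ] 53.29086124540397
bar yaw -2.0254045743070592 rel stand 0.9911880792827339
mid [ 539.12623423 -191.93890603   96.        ]
881.0 ((327.2424621582031, 195.98831176757812), (22.32353401184082, 87.45446014404297), 85.80223083496094)
tri [ 553.63649097 -200.77600297  123.62882721] j6 [ 4.74031399e-02  6.86582585e-02 -1.77882345e-01 -6.03906194e-06
 -1.32345261e+00  7.54807693e-02]
t 9.78 pos [ 499.7 -168.3  307.8] rot [-3.141 -0.    -1.448] shift [ 28.4 -37.  157.8]
rotvec [-0.001  0.     0.577]
t 9.78 pos [ 499.7 -168.3  307.8] rot [-3.141 -0.    -1.448] shift [ 28.4 -37.  157.8]
rotvec [-0.000e+00 -1.000e-03 -2.564e+00]
```

The top view was blocked by the arm, so I'll use a second wrist place for the height. I'll move above the knob and align the fingers across the bar.

>>> {"name": "shift_gripper", "arguments": {
  "steps": "0,0,0,0.224,-0.288,0.8,0.35\n0,0,0,0.2304,-0.304,0.8,0.35\n0,0,0.145,0,0,0.16,0.35\n0,0,0.145,0,0,0,0.35\n0,0,0.145,0,0,0,0.35\n0,0,0.142,0,0,0,0.35\n0,0,0,0,0,0,0.35\n0,0,0,0,0,0,0.35\n0,0,0,0,0,0,0.35",
  "grip_n": 5
}}

```text
time_s: 10.9
ee_pos: [540.0, -191.9, 197.2]
tool_rot: [3.141, -0.0, -2.023]
ft_force: [-0.0, -0.7, -0.7]
grip_width: 0.348
grip_force: 0.0
```

```bash
python3 - <<'E'
from h import *
c=snap('wrist','w5');to([540,-192,110],-2.025)
print(proj(c,[540,-192,72]))
f=c['frame'][:,:,::-1].astype(float);f=((f/255)**.6*255).astype(np.uint8);cv2.imwrite('pics/v5.png',f)
snap('scene','s5')
E
```

```text
t 10.95 pos [ 539.9 -191.9  197.3] rot [ 3.141 -0.    -2.023] shift [ 0.1 -0.2 87.3]
rotvec [ 0.    -0.     0.002]
[252.80898785 186.35615122]
```

View pics/v5.png

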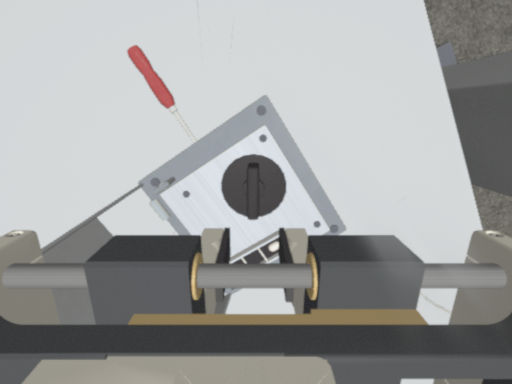

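The disc is centred at (254,186) and its bar stands upright at u≈253, so it is aligned with the fingers. I'll check the height from the two wrist places and go down to just above the skirt.

```bash
python3 - <<'E'
from h import *
a=np.load('pics/w3.npz');b=np.load('pics/w5.npz')
print(tri(ray(a,228.17,146.23),ray(b,254,186)))
E
```

```text
[ 539.21178417 -192.07687107   72.28761992]
```

>>> {"name": "shift_gripper", "arguments": {
  "steps": "0,0,0,0,0,0.64,0.35\n0,0,0,0,0,0.64,0.35\n0,0,0,0,0,0.4,0.35\n0,0,0,0,0,0.144,0.35\n0,0,0,0,0,0.048,0.3\n0,0,0,0,0,0,0.28"
}}

```text
time_s: 11.75
ee_pos: [540.4, -192.0, 81.2]
tool_rot: [-3.14, 0.0, -2.025]
ft_force: [0.0, -0.2, 0.4]
grip_width: 0.284
grip_force: 0.0
```

The measured skirt height is 72.3 mm. Now I'll press with the tips on the skirt.

Converted, 7 mm is 0.112, 4 mm is 0.064.

>>> {"name": "shift_gripper", "arguments": {
  "steps": "0,0,0,0,0,0.112,0.25\n0,0,0,0,0,0.064,0.25\n0,0,0,0,0,0.048,0.25\n0,0,0,0,0,0,0.25"
}}

```text
time_s: 12.25
ee_pos: [539.3, -192.0, 66.2]
tool_rot: [3.141, -0.0, -2.025]
ft_force: [-2.0, 0.6, 2.6]
grip_width: 0.249
grip_force: 1.4
```

>>> {"name": "shift_gripper", "arguments": {
  "steps": "0,0,0,0,0,0.032,0.25\n0,0,0,0,0,0.016,0.25\n0,0,0,0,0,0,0.25"
}}

```text
time_s: 12.62
ee_pos: [539.4, -192.0, 63.3]
tool_rot: [3.141, -0.0, -2.025]
ft_force: [-4.4, -0.4, 3.8]
grip_width: 0.248
grip_force: 2.3
```

Converted, 2 mm is 0.032, 1 mm is 0.016.

>>> {"name": "shift_gripper", "arguments": {
  "steps": "0,0,0,0,0,0.032,0.25\n0,0,0,0,0,0.016,0.25\n0,0,0,0,0,0,0.25"
}}

```text
time_s: 13.0
ee_pos: [539.7, -192.0, 60.8]
tool_rot: [-3.142, -0.0, -2.025]
ft_force: [-4.4, -0.9, 8.0]
grip_width: 0.248
grip_force: 4.0
```

>>> {"name": "shift_gripper", "arguments": {
  "steps": "0,0,0,0,0,0.032,0.25\n0,0,0,0,0,0.016,0.25\n0,0,0,0,0,0,0.25"
}}

```text
time_s: 13.38
ee_pos: [539.8, -192.1, 58.1]
tool_rot: [-3.141, -0.0, -2.025]
ft_force: [-6.5, 1.0, 12.0]
grip_width: 0.249
grip_force: 5.7
```

```bash
python3 - <<'E'
from h import *
c=snap('scene','s6');w=snap('wrist','w6')
a=c['frame'][195:255,235:315,::-1];b=w['frame'][:,:,::-1]
g=lambda i:((i/255.)**.6*255).astype(np.uint8)
cv2.imwrite('pics/v6.png',np.hstack([cv2.resize(g(a),(400,300),interpolation=cv2.INTER_CUBIC),cv2.resize(g(b),(400,300))]))
E
```

```text
(no output)
```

View pics/v6.png

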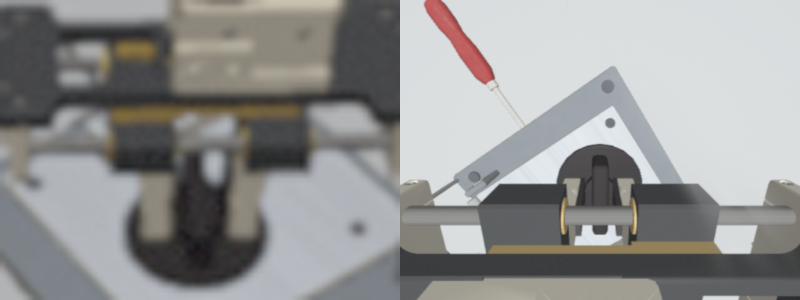

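The knob is pressed with 12 N. The gripper hides the vial in both the scene and wrist views, so I'll check numerically whether the top camera sees it, sampling brightness along the trough.

```bash
cat >> h.py <<'E'
def prof(c,z=46,dy=(-4,-2,0,2,4)):
    "brightness along the trough, stand-x offsets -60..60 about vial centre"
    cy,sy=np.cos(.125),np.sin(.125);g=c['frame'].max(2).astype(np.float32);r=[]
    xs=np.arange(-60,61,3)
    for d in dy:
        P=[proj(c,[584+x*cy-d*sy,-101.2+x*sy+d*cy,z]) for x in xs]
        P=np.float32(P)[None];r.append(cv2.remap(g,P[...,0],P[...,1],1)[0])
    return xs,np.array(r)
E
python3 - <<'E'
from h import *
for n in ('t3','top','scene'):
    c=np.load('pics/t3.npz') if n=='t3' else snap(n,'p_'+n)
    print(n,proj(c,[584,-101.2,46]));x,r=prof(c,dy=(-25,-8,-4,0,4,8,25));print(r.astype(int))
w=np.load('pics/w3.npz');print('w3 ref');x,r=prof(w,dy=(-25,-8,-4,0,4,8,25));print(r.astype(int))
E
```

```text
t3 [282.07340097 192.22670152]
[[ 69  68  66  63  62  60  58  56  53  51  46  42  35  36 124 192 188 186
  184 183 185 186 186 184 184 183 182 186 187 184 182 182 184 184 182 184
  187 175 131 105 107]
 [ 71  69  68  65  62  61  59  56  55  51  48  46  42  33  30  59 107  77
   52  57  54  51  47  48  84  96  59  55  53  47  46  45  50  55  65 123
  185 183 140 107 108]
 [ 70  69  68  65  63  62  60  57  56  52  48  45  42  35  27  46 100  74
   35  35  35  34  35  49  87  84  36  33  34  35  35  36  36  31  50 120
  181 175 131 108 108]
 [ 70  68  69  65  63  61  60  57  54  52  49  46  42  37  31  59 106  78
   38  37  37  37  36  54  96  75  38  36  37  37  37  37  36  34  53 127
  182 171 114 104 108]
 [ 71  68  68  65  63  63  61  57  55  52  50  46  42  36  33  75 109  64
   35  35  37  37  34  48 100  75  36  34  34  36  35  36  36  31  48 138
  188 172 109 104 108]
 [ 72  69  68  66  63  62  61  58  55  52  50  47  43  36  32  70 109  62
   45  41  40  41  40  47 107  96  44  41  43  41  41  44  43  39  51 148
  194 177 127 106 108]
 [ 73  71  68  68  65  63  62  59  56  54  
[... 3095 characters left out ...]
10 165 117 141]
 [209 213 191 157 209 198  72  91 194 218 220 217 160  51  32  58 142  55
   32  32  32  32  32  36 147  93  34  31  31  32  32  32  31  33  67 120
  204 210 157 118 138]
 [208 213 192 161 210 194  76  80 199 227 227 225 170  52  32  54 140  59
   32  32  32  31  31  33 149 105  30  31  32  32  31  31  31  32  63 112
  201 211 161 112 134]
 [208 212 176 170 211 199  90  34  57  81  82  75  49  33  33  56 133  58
   32  33  32  33  33  35 115 100  32  31  34  32  34  33  33  33  70 115
  191 210 165 112 134]
 [126 125 124 124 125 125 125 126 126 125 126 126 126 126 126 125 126 124
  125 125 125 124 124 124 126 126 127 128 122  79  61  61  82 105 116  81
   61  77 118 126 127]]
```

The scene and top views are blocked, but the wrist profile works: the marks read at -12 and +12.5. I'll rise, turn the tool half a turn about its axis so the wrist camera looks towards the vial, and press again.

Converted, -35 mm is -0.56, -30 mm is -0.48.

>>> {"name": "shift_gripper", "arguments": {
  "steps": "0,0,0,0,0,-0.16,0.35\n0,0,0,0,0,-0.48,0.35\n0,0,0,0,0,-0.56,0.35\n0,0,-0.18,0,0,0,0.35\n0,0,-0.18,0,0,0,0.35\n0,0,-0.18,0,0,0,0.35\n0,0,-0.18,0,0,0,0.35\n0,0,-0.18,0,0,0,0.35\n0,0,-0.18,0,0,0,0.35\n0,0,-0.18,0,0,0,0.35"
}}

```text
time_s: 14.82
ee_pos: [540.8, -191.8, 132.4]
tool_rot: [-3.14, -0.001, -0.759]
ft_force: [-0.3, 0.8, -0.6]
grip_width: 0.346
grip_force: 0.0
```

>>> {"name": "shift_gripper", "arguments": {
  "steps": "0,0,-0.18,0,0,0,0.35\n0,0,-0.18,0,0,0,0.35\n0,0,-0.18,0,0,0,0.35\n0,0,-0.18,0,0,0,0.35\n0,0,-0.18,0,0,0,0.35\n0,0,-0.18,0,0,0,0.35\n0,0,-0.18,0,0,0,0.35\n0,0,-0.18,0,0,0,0.35\n0,0,-0.18,0,0,0,0.35\n0,0,-0.08,0,0,0,0.35"
}}

```text
time_s: 16.08
ee_pos: [540.8, -191.7, 132.4]
tool_rot: [3.14, -0.001, 0.939]
ft_force: [-0.1, -0.6, 0.3]
grip_width: 0.343
grip_force: 0.0
```

>>> {"name": "shift_gripper", "arguments": {
  "steps": "0,0,0,0,0,0,0.35\n0,0,0,0,0,0,0.35"
}}

```text
time_s: 16.32
ee_pos: [540.2, -191.8, 132.4]
tool_rot: [3.141, -0.0, 0.933]
ft_force: [-0.2, 0.8, 0.6]
grip_width: 0.348
grip_force: 0.0
```

```bash
python3 - <<'E'
from h import *
to([539.9,-192.1,58],1.116);c=snap('wrist','w7');x,r=prof(c,dy=(-4,0,4));print(r.astype(int),robot.get_obs()['joint_positions'].round(2))
print(proj(c,[584,-101,46]))
g=c['frame'].max(2);k=np.zeros(g.shape,np.uint8);u,v=proj(c,[540,-192,72]).astype(int);print(u,v);print(g[v-40:v+1:4,u-60:u+61:5])
E
```

```text
t 16.32 pos [ 540.2 -191.8  132.4] rot [ 3.141 -0.     0.933] shift [-0.4 -0.1 74.4]
rotvec [ 0.001 -0.    -0.183]
[[221 223 216 224 203  74  46  47  59  78  83  74  46  46  46  80 139  46
   46  46  47  47  47  49 218  54  56  58  59  58  57  55  53  51  60 153
  222 219 133 135 127]
 [221 223 214 224 202  73  45 104 236 237 237 233 147  45  45  77 123  45
   45  46  45  45  47  48 218  53  54  57  57  56  56  54  52  51  61 155
  222 219 132 134 127]
 [221 223 215 224 201  76  45  87 228 233 232 224 117  44  45  73 123  45
   45  44  45  45  46  48 223  52  54  55  56  56  55  53  51  50  60 152
  222 219 136 135 129]] [-0.    0.27 -0.34 -0.   -0.95  2.5 ]
[233.24792049  8
[... 475 characters left out ...]
50  49  13  21  23  48  48  48  47  46
   45 188 227 228 228 228 222]
 [222 222 224 222 223  46  51  49  50  50  36  44  40  48  47  47  46  46
   45  48 229 227 228 227 226]
 [225 223 222 225 214  49  48  49  49  50  35  44  43  45  47  46  47  46
   45  42 227 229 228 229 227]
 [224 225 223 224 128  50  49  50  50  50  28  44  45  23  48  47  46  44
   44  44 175 230 228 228 229]
 [221 224 225 224  65  49  50  51  50  50  25  42  43  28  19  46  45  45
   44  43 106 227 229 226 228]
 [137 222 224 224  58  50  49  49  50  48  39  44  45  23  46  47  46  44
   43  43  64 225 228 228 166]
 [138 142 223 225  48  50  49  49  49  47  49  42  46  28  46  41  44  46
   44  43  83 223 227 190 134]]
```

The vial now shows clearly in the wrist view. I'll finish the turn and press down.

>>> {"name": "shift_gripper", "arguments": {
  "steps": "0,0,-0.092,0,0,0,0.35\n0,0,-0.092,0,0,0,0.35\n0,0,0,0,0,0.48,0.35\n0,0,0,0,0,0.32,0.3\n0,0,0,0,0,0.16,0.25\n0,0,0,0,0,0.08,0.25\n0,0,0,0,0,0.032,0.25\n0,0,0,0,0,0.032,0.25\n0,0,0,0,0,0.032,0.25\n0,0,0,0,0,0.032,0.25"
}}

```text
time_s: 17.62
ee_pos: [539.7, -192.1, 60.0]
tool_rot: [3.141, 0.0, 1.119]
ft_force: [-5.2, 1.1, 9.0]
grip_width: 0.249
grip_force: 4.5
```

>>> {"name": "shift_gripper", "arguments": {
  "steps": "0,0,0,0,0,0.016,0.25\n0,0,0,0,0,0,0.25\n0,0,0,0,0,0,0.25"
}}

```text
time_s: 18.0
ee_pos: [539.7, -192.1, 59.4]
tool_rot: [3.141, 0.0, 1.119]
ft_force: [-5.0, 0.8, 10.1]
grip_width: 0.251
grip_force: 4.9
```

```bash
python3 - <<'E'
from h import *
to([539.9,-192.1,58],1.116);c=snap('wrist','w8');x,r=prof(c,dy=(-4,0,4));print(r.astype(int));print(proj(c,[584,-101,46]))
E
```

```text
t 18.0 pos [ 539.7 -192.1   59.4] rot [3.141 0.    1.119] shift [0.1 0.1 1.4]
rotvec [0.001 0.    0.003]
[[220 221 217 225 196  83  45  46  45  45  44  44  44  44  45 145  49  48
   51  55  58  60  58  65 201 106  99  56  51  50  49  47  47  48  98 160
  223 220 135 105 166]
 [220 220 215 224 197  84  43  45  44  43  44  43  42  43  43 167  46  47
   49  52  55  57  68 230 239 239 238 204  49  49  47  47  48  47  96 159
  222 220 135 102 165]
 [220 220 215 224 197  85  43  41  42  43  42  42  43  43  42 132  49  46
   48  52  54  55  54 195 235 226 225 131  47  47  48  46  46  46  96 157
  223 220 136 100 164]]
[256.09374538  74.93780896]
```

The marks read at -15 and +12 and the bubble's centre at +14.8, so it is about +16 mm from centre and needs about 1.3 rad clockwise. I'll close lightly on the bar and turn 1.2 rad.

>>> {"name": "shift_gripper", "arguments": {
  "steps": "0,0,0,0,0,0.016,0.1\n0,0,0,0,0,0,0.0\n0,0,0,0,0,0,0.0",
  "grip_n": 6
}}

```text
time_s: 18.42
ee_pos: [540.5, -192.2, 58.8]
tool_rot: [3.14, -0.0, 1.12]
ft_force: [-4.7, 0.1, 12.0]
grip_width: 0.163
grip_force: 7.3
```

>>> {"name": "shift_gripper", "arguments": {
  "steps": "0,0,0.1,0,0,0,0\n0,0,0.14,0,0,0,0\n0,0,0.14,0,0,0,0\n0,0,0.14,0,0,0,0\n0,0,0.14,0,0,0,0\n0,0,0.14,0,0,0,0\n0,0,0,0,0,0,0"
}}

```text
time_s: 19.3
ee_pos: [540.4, -192.5, 59.1]
tool_rot: [3.14, -0.001, 0.318]
ft_force: [-4.9, -0.8, 13.9]
grip_width: 0.137
grip_force: 8.8
```

```bash
python3 - <<'E'
from h import *
to([539.9,-192.1,58],.3);c=snap('wrist','w9');x,r=prof(c,dy=(-4,0,4));print(r.astype(int));print(proj(c,[584,-101,46]))
E
```

```text
t 19.3 pos [ 540.4 -192.5   59.1] rot [ 3.14e+00 -1.00e-03  3.18e-01] shift [-0.4 -0.5  1.1]
rotvec [ 0.001 -0.001  0.018]
[[221 222 225 223 130  92  37  35  35  35  35  36  36  35  37 172  40  36
   37  37  37 115 147 148 181  43  39  39  38  38  39  38  38  38  56 217
  224 194 136 135 135]
 [221 221 225 223 129  92  35  35  35  35  35  35  35  35  36 183  41  35
   36  37 100 236 240 239 236 160  37  37  37  38  37  38  38  37  49 217
  223 188 136 136 135]
 [222 221 225 222 131  92  35  34  34  34  34  35  35  35  36 179  41  36
   37  36  39 225 234 234 229  65  36  36  37  36  36  36  36  37  52 215
  223 195 135 136 136]]
[137.63145948 128.19979781]
```

The bubble is at about +9 mm. I'll turn another 0.7 rad and ease up slightly.

Converted, -0.3 mm is -0.0048, -0.2 mm is -0.0032.

>>> {"name": "shift_gripper", "arguments": {
  "steps": "0,0,0.14,0,0,-0.0048,0\n0,0,0.14,0,0,-0.0048,0\n0,0,0.14,0,0,-0.0032,0\n0,0,0.14,0,0,-0.0032,0\n0,0,0.14,0,0,0,0\n0,0,0,0,0,0,0"
}}

```text
time_s: 20.1
ee_pos: [540.7, -193.2, 60.1]
tool_rot: [3.141, -0.003, -0.382]
ft_force: [-4.5, -4.4, 11.7]
grip_width: 0.139
grip_force: 9.1
```

```bash
python3 - <<'E'
from h import *
to([539.9,-192.1,58],.3);c=snap('wrist','w10');x,r=prof(c,dy=(-4,0,4));print(r.astype(int));print(proj(c,[584,-101,46]))
E
```

```text
t 20.1 pos [ 540.7 -193.2   60.1] rot [ 3.141e+00 -3.000e-03 -3.820e-01] shift [-1.1 -0.8  2.1]
rotvec [ 0.002 -0.002 -0.682]
[[ 52  52  51  52  52  52  43  40  20  18  18  20  18  30  33 134  46  32
  104 153 153 151  95  33 191  32  32  32  30  32  32  32  32  33  53 200
  219 203 131 132 119]
 [ 51  51  52  52  52  52  52  41  40  19  18  20  18  32  32 158  37  37
  223 233 234 232 195  37 188  32  33  32  32  32  32  33  33  31  53 200
  220 204 132 132 122]
 [ 52  52  52  51  52  53  52  51  41  35  18  18  28  32  32 132  48  33
  208 235 234 234 159  32 176  33  32  32  32  32  31  32  32  31  54 198
  220 205 132 132 134]]
[108.10452133 222.17045069]
```

The bubble is between the marks, about +1.3 mm off. I'll trim by 0.1 rad, press 0.6 mm more, and check.

Converted, 0.6 mm is 0.0096.

>>> {"name": "shift_gripper", "arguments": {
  "steps": "0,0,0.1,0,0,0.0096,0\n0,0,0,0,0,0,0\n0,0,0,0,0,0,0\n0,0,0,0,0,0,0\n0,0,0,0,0,0,0"
}}

```text
time_s: 20.78
ee_pos: [540.6, -193.3, 59.9]
tool_rot: [3.141, -0.003, -0.48]
ft_force: [-6.1, -5.4, 15.0]
grip_width: 0.137
grip_force: 10.9
```

```bash
python3 - <<'E'
from h import *
c=snap('wrist','w11');s=snap('scene','s11');x,r=prof(c,dy=(-1,0,1));print(r.astype(int));o=robot.get_obs();print(o['ft_force'],o['grip_force'])
g=lambda i:((i[:,:,::-1]/255.)**.7*255).astype(np.uint8)
cv2.imwrite('pics/v11.png',np.hstack([cv2.resize(g(c['frame']),(400,300)),cv2.resize(g(s['frame']),(400,300))]))
E
```

```text
[[ 52  52  51  51  52  51  51  51  51  51  42  40  20  18  18 130  46  32
  201 224 224 224 187  39 182  32  32  33  32  32  33  31  33  31  57 190
  220 208 130 132 105]
 [ 51  51  51  52  51  52  51  51  51  51  43  41  23  17  18 135  43  32
  216 232 232 231 201  40 199  32  31  31  31  31  32  32  31  31  53 191
  219 207 130 132 103]
 [ 52  51  51  51  52  52  51  51  52  51  45  42  29  18  19 150  47  32
  223 235 237 235 210  36 190  31  31  32  32  33  32  31  31  30  54 190
  219 208 130 131 106]]
[-5.28279353 -4.78201326 14.90981797] 10.9144632889911
```

View pics/v11.png

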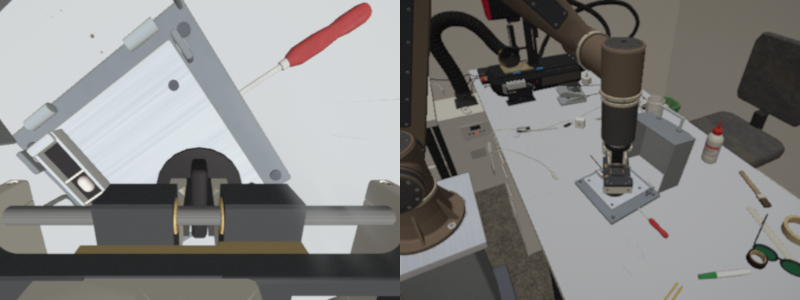

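The hood stays open, the fingers hold the knob, and the bubble sits between the marks with about +1.3 mm left. The push is a little high, so I'll trim it and check the camera parallax.

The manual's scale: shifts go in shares of 62.5 mm. Converting my numbers, -0.7 mm is -0.0112.

>>> {"name": "shift_gripper", "arguments": {
  "steps": "0,0,0.1,0,0,-0.0112,0\n0,0,0,0,0,0,0\n0,0,0,0,0,0,0\n0,0,0,0,0,0,0\n0,0,0,0,0,0,0"
}}

```text
time_s: 21.5
ee_pos: [540.6, -193.4, 60.4]
tool_rot: [3.141, -0.003, -0.58]
ft_force: [-4.9, -7.5, 13.1]
grip_width: 0.137
grip_force: 9.2
```

```bash
python3 - <<'E'
from h import *
c=snap('wrist','w12');T=c['camera_from_world'];o=-T[:3,:3].T@T[:3,3]-[584,-101.2,46];print('cam rel vial, stand axes',o@[.992,.1247,0],o@[-.1247,.992,0],o[2])
x,r=prof(c,dy=(0,));print(r.astype(int)[0][12:28]);b=robot.get_obs();print(b['ft_force'],b['joint_vel'].round(4).max())
E
```

```text
cam rel vial, stand axes 6.173881705173119 -136.55929894042276 173.13755148496924
[ 51  49  41  40  18  30 230 230 230 217  80  32 193  30  31  31]
[-3.90803474 -6.2063756  12.67004053] 0.001
```

The camera stands only 6 mm along x from the vial, so parallax is negligible. The bubble is now within about 0.3 mm of centre and the push is 13 N, so I'll hand it in.

```bash
python3 -c "
from rig import robot
print(robot.job_done())"
```

```text
the job is handed in; nothing more can be done
None
```

I handed the job in at about 21.5 s: the hood rests open on its stop, the knob is held down at about 13 N, the bubble reads within about 0.3 mm of centre, and nothing I did touched the other things on the desk; the rig returned no verdict.

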